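# Stage a flacon on the chest's ledge and hold its sprung lid at the ready

## Robot

A 6-joint arm with a two-finger parallel gripper is mounted at the origin on a cart in front of the work surface, level with it; the furniture and walls round the work are solid. World frame = base frame: x ahead of the robot, y to its left, z up, the work surface at z = 0. Lengths are in mm, angles in rad, forces in N, time in s.
With the tool pointing down it reaches from about 400 to 925 mm from the base axis. Payload 12.5 kg.
Tool frame: the origin (TCP) lies midway between the tips of the shut fingers; the grasp point (between the pads) lies 19 mm behind it; z points along the fingers, y is the line along which they close (so a half turn about z gives the same grasp; the last joint's range is limited). The gripper opens to 95 mm and grips with 3 to 60 N. Pads are 20 mm wide; open, the fingers measure 119 mm over their backs; the gripper's body (75 mm by 180 mm) begins 59 mm behind the grasp point.
Start: joints at [1.207, 0.491, 1.559, -0, 1.092, -0.106], TCP at [159.328, 604.369, 214.661] pointing down, gripper open.
Joint ranges: [-3.1, 3.1], [-0.84, 2.19], [0.05, 2.79], [-1.13, 4.28], [0.06, 2.93], [-2.69, 2.69]. Speed limits (rad/s): [2.22, 2.22, 2.79, 3.14, 3.14, 3.14].

## Interface

Orientations are given as [roll, pitch, yaw] about the fixed x, y, z axes, in that order (R = Rz(yaw) Ry(pitch) Rx(roll)).
In Python, from cell import * gives the robot as it stands. The module is installed in compiled form; this text tells all that it offers.
- The arm moves only by the tool arm_command, never from a script. Its arguments are lists of equal length, an entry for each row: "delta_pos": the shift along the world's x, y, z in units of 250 mm (1.0 is 250 mm), a list of three; "delta_rot": the turn, a rotation vector about the world's x, y, z in units of 90 degrees (1.0 is 90 degrees), a list of three; "claw": the closure, from 0 (fully open) to 1 (shut). In form: {"delta_pos": [[tx, ty, tz], ...], "delta_rot": [[wx, wy, wz], ...], "claw": [claw, ...]}. A call has exactly 5 rows; each row is the pose to reach, as a shift and turn from the pose commanded when the call began; what a row does not reach only later rows make up. A row lasts 1/12 s, in which the tool goes at most 41.7 mm and 7.16 degrees, less where a joint would pass 70% of its speed; a pose out of reach is approached as far as the arm can. A call with a number of a shift or a turn outside -1 to 1 is refused whole. A call with a gripper value outside its range is refused whole. The fingers move at their own pace and stop on an object; the grip force is fixed at half the most. Time passes only in rows, so rows that repeat a pose let the fingers close, or fill a call up. It gives the time, the measured TCP pose, the force, the opening and the grip force at its end, in the units of the state.
- state(): the state, without advancing time (a new reading comes with each control period).
- read_camera(name): name is "scene" or "top" or "wrist"; returns the picture (480x640x3 uint8, red, green, blue); there is no depth.
- calibration(name): a dict with "camera_matrix" (3x3 intrinsics, pixels), "k1" (the pictures are not rectified: a ray, as slopes to the right and down, at radius r is drawn at 1 + k1 r^2 times it, then the intrinsics apply), "T" (4x4, takes a point from camera to world coordinates). Camera axes: x right, y down, z forward; pixel columns grow to the right and rows downward; lengths in mm; the calibration is good to about 2 mm. A picture is of the moment at which its call begins: read the wrist's pose just before it. calibration takes no time and is no camera call; for the wrist camera it gives the pose at the moment of the call.
- job_done(): hands the job in; it is judged then, once.
The state is a dict: "t": time; "joints": joint angles; "qvel": joint speeds; "tau": joint torques, N m; "eef_pos": TCP position; "tcp_rot": TCP orientation; "ft_force": force on the tool from outside, world axes, zero at the start; "moment": the same for the moment, N m; "opening": opening from 0.0 (shut) to 1.0 (fully open); "grip_force": force on a finger pad.
Only numpy, scipy, OpenCV 4.12 (cv2) and the standard library are available. Lean on these libraries where they do the work, as an engineer would, in place of code of your own. Each camera call takes 0.05 s, during which the arm holds its last target. There are 200 camera calls.

## Task

Get the storage chest ready for loading: stand the brown flacon upright on the narrow wooden ledge at the chest's side and let go of it. Then take the chest's sprung lid by its brass bar, raise it past its balance point (about 54 degrees open, at the red bead, where the springs take over) without letting it fly wide open, bring it back and finish still holding it by the bar, at rest about 5 to 10 degrees below the balance point, so that it would drop shut if you let go. Leave the black flacon, balm jar and tape roll where they are.

Things in the scene. Friction and masses are not known exactly. Their poses are not given: they have to be found in the camera images.
- brown_flacon: Spray flacon of brown glass with a black square cap, standing on a 3 mm thick cork mat, about 0.07 kg. Origin: centre of its underside, z up its axis. Square body 30x30 mm up to 58 mm high (sides along its x and y), neck 15 mm round, cap about 21x20 mm from 66 to 92 mm.
- black_flacon: Bystander: the same flacon in black, 30x30x92 mm; origin at the centre of its underside. It and the brown one may be in either place.
- balm_jar: Bystander: dark round jar with black lid, 50 mm across, 44 mm high; origin at the centre of its underside.
- tape: Bystander: roll of cream tape lying flat, 66 mm across, 20 mm high; origin at the centre of its underside.
- chest: Wooden chest fixed to the worktop, 140 (x) x 180 (y) x 100 mm high, with a 12 mm wooden lid (dark, paler panel). Origin: centre of its underside; front faces its own -x, hinge at the rear (+x) rim, ledge on its right (-y) side. On its left side a thin brass arc, radius 75 mm about the hinge, bears a red bead at the lid's balance angle.
- ledge_top (a point): Centre of the top face of the ledge: a pale board fixed to the chest's right side, 34 mm wide (chest y) by 90 mm long (chest x), top 60 mm above the worktop; the chest's wall begins 17 mm to its +y and the closed lid's top is 112 mm above the worktop. Axes as the chest's.
- lid_hinge (a point): Middle of the lid's hinge line, at the rear rim of the chest, 100 mm above the worktop; fixed. The hinge line runs along its y; axes as the chest's.
- bar_mid (a point): Middle of the lid's brass bar: a round bar 12 mm thick, parallel to the hinge, 97 mm free length between its two arms, at 195 mm from the hinge line and, with the lid shut, 6 mm above it; it overhangs the lid's front edge with a 47 mm open gap between bar and lid edge. Turns with the lid (x from bar to hinge, y along the bar).
- lid_bar: The brass bar and its two arms, fixed to the lid; its origin is on the hinge line, not on the bar: use point bar_mid to find the bar.
- lid (a joint): Opening angle of the lid in rad: 0 shut, stop at 1.6. Lid with bar 0.75 kg; springs in the hinge carry part of it. Balance point 0.95: below it the lid falls shut by itself, above it the springs throw it open. At most about 2 N at the bar moves it anywhere.

How it is judged (in metres and radians):
On the way, in this order (a step that is already met when the one before it is completed fails the run):
1. the brown flacon stands upright on the ledge, let go, while the lid is still shut (x of brown_flacon in the frame of ledge_top between -0.043 and 0.043 m and y of brown_flacon in the frame of ledge_top between -0.016 and 0.016 m and z of brown_flacon in the frame of ledge_top between -0.004 and 0.005 m and angle between brown_flacon's own z axis and vertical below 0.1 rad and linear speed of brown_flacon below 0.03 m/s and contact force between the fingers and brown_flacon below 0.05 N and value of joint lid below 0.1 rad), for 0.3 s.
2. the lid has been raised past its balance point by its bar (value of joint lid above 0.98 rad and contact force between the fingers and lid_bar above 0.1 N), for 0.1 s.
At the end, for the whole second after the job is handed in: The lid is held at rest by the fingers on its brass bar, between 0.70 and 0.92 rad open (balance point 0.95), after having been past 0.98 rad; the brown flacon stands upright and untouched on the ledge, its axis within 16 mm of the ledge's centre line and 43 mm of its middle lengthwise (value of joint lid between 0.7 and 0.92 rad and velocity of joint lid between -0.05 and 0.05 rad/s and contact force between the fingers and lid_bar above 0.1 N and contact force between brown_flacon and lid_bar below 0.05 N and x of brown_flacon in the frame of ledge_top between -0.043 and 0.043 m and y of brown_flacon in the frame of ledge_top between -0.016 and 0.016 m and z of brown_flacon in the frame of ledge_top between -0.004 and 0.005 m and angle between brown_flacon's own z axis and vertical below 0.1 rad and linear speed of brown_flacon below 0.03 m/s and contact force between the arm and brown_flacon below 0.05 N); the arm keeps its last pose, push and grip.
It fails at once if the lid flew wide open (past 1.40 rad) (value of joint lid above 1.4 rad).
It fails at once if the brown flacon was tipped over (angle between brown_flacon's own z axis and vertical above 0.8 rad).
It fails at once if a bystander (black flacon, balm jar or tape roll) was moved more than 30 mm (distance of any of black_flacon, balm_jar, tape from where it was at the start of the episode above 0.03 m).
It also fails if it takes over 64 s, if anything falls off the work surface, if the arm or the gripper's body presses on something with over 40 N, if the wrist force passes 120 N, or if a joint passes its speed limit or range.

## Working session

There is one attempt and no reset: what is moved stays moved. The work goes in short steps, Python scripts to look and compute and a tool call to move; the robot and the scene stay as the last step left them, time stands still between calls to the robot, and variables do not carry over. Pictures are saved under pics/ and viewed, at most 12 in all, crops included, and the job is handed in when it is done.

Besides the shell and the picture viewer there is one more tool, called after "Request:" as name(argument=value, ...), one argument or row to a line, values as JSON. arm_command: Moves the arm, as the interface text tells. Shifts and turns lie within -1 to 1; 1 stands for 250 mm of shift or 90 degrees of turn. Its arguments: {"type":"object","properties":{"delta_pos":{"type":"array"},"delta_rot":{"type":"array"},"claw":{"type":"array"}},"required":["delta_pos","delta_rot","claw"]}

```bash
mkdir -p pics; python3 - <<'E'
from cell import *
import cv2
for n in("scene","top"):
    im=read_camera(n); cv2.imwrite(f"pics/{n}0.png",im[:,:,::-1]); c=calibration(n); print(n,c["camera_matrix"],c["k1"],c["T"].round(3) if hasattr(c["T"],'round') else c["T"])
print(state())
E
```

```text
scene [[463.90420737   0.         308.30877613]
 [  0.         463.90420737 245.20408081]
 [  0.           0.           1.        ]] -0.10408822863213717 [[ 6.69000e-01 -3.56000e-01  6.52000e-01 -1.97026e+02]
 [-7.43000e-01 -3.14000e-01  5.91000e-01 -6.48485e+02]
 [-5.00000e-03 -8.80000e-01 -4.75000e-01  6.67156e+02]
 [ 0.00000e+00  0.00000e+00  0.00000e+00  1.00000e+00]]
top [[472.49533654   0.         310.21238886]
 [  0.         472.49533654 247.92928226]
 [  0.           0.           1.        ]] -0.014162893783477706 [[ 4.900000e-02 -9.790000e-01  2.000000e-01  3.501200e+02]
 [-9.990000e-01 -4.900000e-02  6.000000e-03  5.122500e+01]
 [ 4.000000e-03 -2.000000e-01 -9.800000e-01  1.113168e+03]
 [ 0.000000e+00  0.000000e+00  0.000000e+00  1.000000e+00]]
{'t': 0.1, 'joints': array([ 1.20740467e+00,  4.91500689e-01,  1.55936189e+00, -3.38804465e-05,
        1.09172196e+00, -1.05609769e-01]), 'qvel': array([-7.56315250e-05, -1.02705076e-03, -1.96308311e-03,  7.92089996e-04,
        1.25864963e-03, -4.19825143e-04]), 'tau': array([ 2.20753005e-03, -6.13621688e+01, -2.58603930e+01,  6.93941605e-02,
        4.70325525e-02, -6.31711532e-05]), 'eef_pos': array([159.25263789, 604.15496799, 214.12847958]), 'tcp_rot': array([-3.14060313e+00, -7.46750174e-05,  2.88382636e+00]), 'ft_force': array([ 0.3323524 , -1.00886922, -0.2418102 ]), 'moment': array([ 0.0312744 , -0.0314494 ,  0.01160226]), 'grip_force': 0.0, 'opening': 1.002460840937573}
```

View pics/scene0.png

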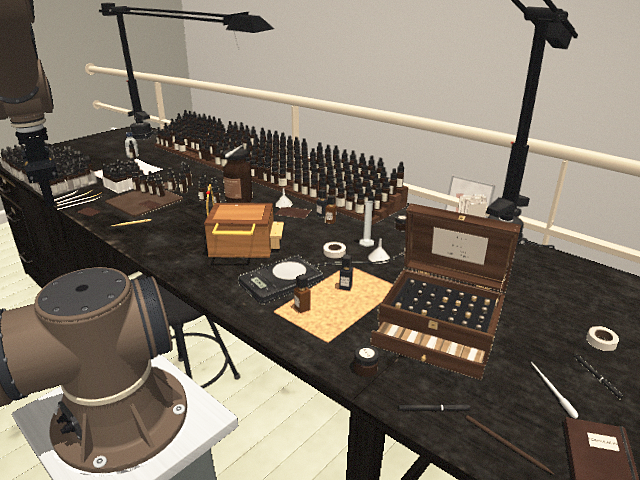

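View pics/top0.png

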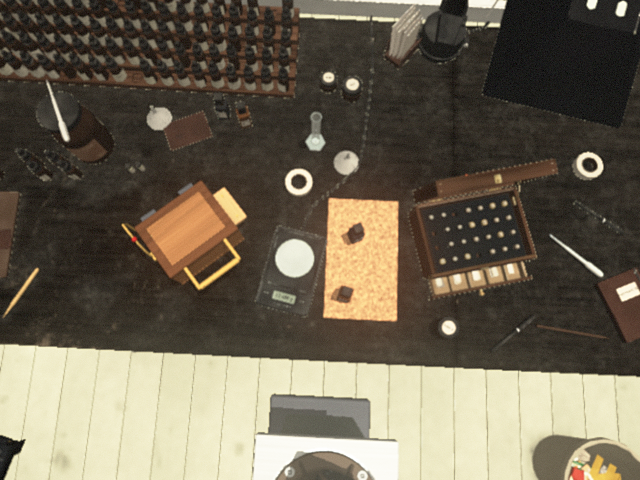

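The scene view shows the chest at (240,230) with its bar at (233,230) and its ledge at (277,235). The brown flacon is at (301,293) and the black one at (345,272). In the top view the chest is at (190,228), the bar at (215,268), the ledge at (230,206), the brown flacon at (345,294) and the black flacon at (356,233). I'll enlarge the chest and the flacons next.

```bash
cat > h.py <<'E'
from cell import *
import numpy as np, cv2
from scipy.spatial.transform import Rotation as R
def ray(n,u,v,c=None):
    c=c or calibration(n); K=np.array(c["camera_matrix"],float);k=c["k1"];T=np.array(c["T"])
    d=np.array([(u-K[0,2])/K[0,0],(v-K[1,2])/K[1,1]]);x=d.copy()
    for _ in range(20): x=d/(1+k*(x@x))
    return T[:3,3],T[:3,:3]@np.array([x[0],x[1],1])
def onz(n,u,v,z,c=None):
    o,d=ray(n,u,v,c); return o+d*(z-o[2])/d[2]
def proj(n,P,c=None):
    c=c or calibration(n);K=np.array(c["camera_matrix"],float);T=np.array(c["T"])
    p=T[:3,:3].T@(np.array(P)-T[:3,3]); s=p[:2]/p[2]; s=s*(1+c["k1"]*(s@s))
    return K[:2,:2]@s+K[:2,2]
E
python3 - <<'E'
import cv2,numpy as np
t=cv2.imread('pics/top0.png');s=cv2.imread('pics/scene0.png')
a=cv2.resize(t[170:300,115:255],None,fx=5,fy=4.6,interpolation=cv2.INTER_CUBIC)
a=cv2.resize(t[175:295,115:255],(700,600),interpolation=cv2.INTER_CUBIC)
cv2.imwrite('pics/c1.png',a)
b=np.hstack([cv2.resize(t[215:315,320:380],(360,600),interpolation=cv2.INTER_CUBIC),cv2.resize(s[250:325,280:335],(440,600),interpolation=cv2.INTER_CUBIC)])
cv2.imwrite('pics/c2.png',b)
E
```

```text
(no output)
```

View pics/c1.png

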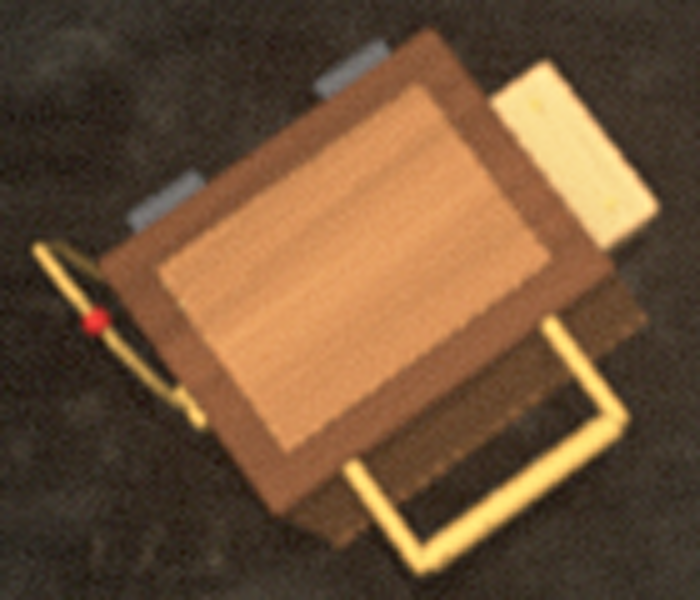

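View pics/c2.png

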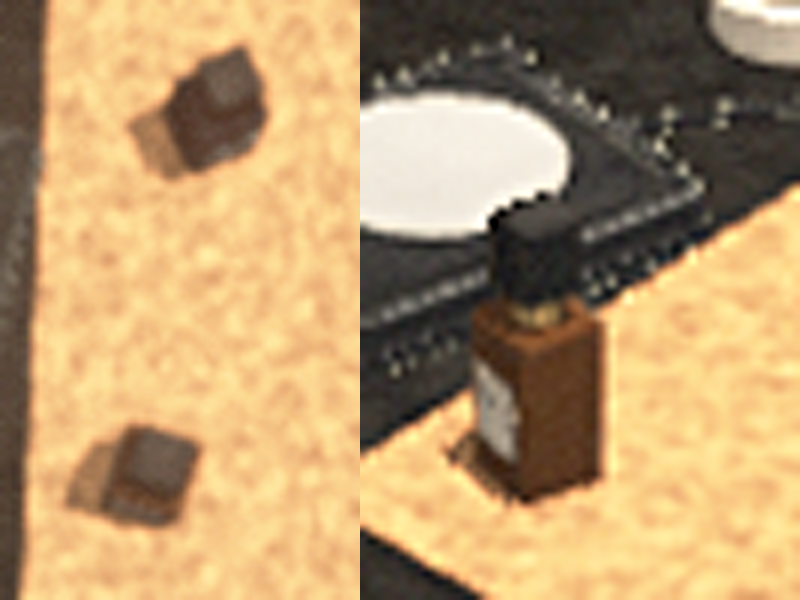

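The chest crop shows the lid corners at crop pixels (102,263), (432,28), (613,265) and (283,514). The bar runs from (425,563) to (618,423), and the ledge's outer edge from (547,62) to (659,210). In the flacon crop the cap centre is near (164,460) in the top view. The scene view gives the base corners at (475,435), (525,503) and (600,475).

```bash
python3 - <<'E'
from h import *
from scipy.optimize import least_squares
t=lambda u,v,z:onz("top",115+u/5,175+v/5,z)
# chest frame pts: (x,y) hinge x=+70
obs=[((70,90),t(102,263,112)),((70,-90),t(432,28,112)),((-70,-90),t(613,265,112)),((-70,90),t(283,514,112)),
((-125,0),(t(425,563,112)+t(618,423,112))/2),((45,-124),t(547,62,60)),((-45,-124),t(659,210,60))]
A=np.array([o[0] for o in obs],float);B=np.array([o[1][:2] for o in obs])
def f(p):
    c,s=np.cos(p[2]),np.sin(p[2]);return (A@np.array([[c,s],[-s,c]])+p[:2]-B)
r=least_squares(lambda p:f(p).ravel(),[400,300,-.6],loss='soft_l1',f_scale=3)
print(r.x,f(r.x).round(1))
x,y,a=r.x;M=lambda q:np.array([x,y])+R.from_euler('z',a).as_matrix()[:2,:2]@np.array(q)
for n,q in dict(ledge=(0,-107),hinge=(70,0),bar=(-125,0)).items(): print(n,M(q).round(1))
print("cap",onz("top",320+164/6,215+460/6,95),onz("scene",280+180/8,250+218/8,95))
for n,(u,v) in dict(L=(475,435),N=(525,503),R=(600,475)).items(): print(n,onz("scene",280+(u-360)/8,250+v/8,3).round(1))
for n,(u,v) in dict(a=(145,425),b=(202,442),c=(183,492),d=(125,475)).items(): print(n,onz("top",320+u/6,215+v/6,95).round(1))
for n,(u,v) in dict(front=(175,525),fl=(105,515)).items(): print(n,onz("top",320+u/6,215+v/6,3).round(1))
print("black cap",onz("top",320+232/6,215+78/6,95))
print("tape",onz("top",299,182,20))
E
```

```text
[584.63049482 329.75705323  32.124542  ] [[-1.3  2.6]
 [ 1.2 -0.3]
 [-0.7 -2.1]
 [-1.6  2.5]
 [ 0.9 -0.4]
 [ 0.4 -0.4]
 [ 0.9 -1.2]]
ledge [654.3 248.5]
hinge [637.8 375.3]
bar [489.7 248.4]
cap [465.49988663 -27.07337648  95.        ] [464.67214311 -30.75090413  95.        ]
L [466.7  -0.5   3. ]
N [451.5 -35.3   3. ]
R [476.8 -42.7   3. ]
a [477.8 -19.8  95. ]
b [472.7 -40.5  95. ]
c [454.3 -34.3  95. ]
d [459.4 -13.2  95. ]
front [450.7 -39.3   3. ]
fl [453.3 -11.8   3. ]
black cap [608.24216359 -47.46402186  95.        ]
tape [735.09404972  93.47791216  20.        ]
```

Request:
arm_command(
  delta_pos=[
    [0.4, -0.6, 0],
    [0.4, -0.6, 0],
    [0.4, -0.6, 0],
    [0.4, -0.6, 0],
    [0.4, -0.6, 0],
  ],
  delta_rot=[
    [0, 0, 0],
    [0, 0, 0],
    [0, 0, 0],
    [0, 0, 0],
    [0, 0, 0],
  ],
  claw=[0.3, 0.3, 0.3, 0.3, 0.3],
)

```text
t: 0.52
eef_pos: [260.9, 450.8, 214.5]
tcp_rot: [-3.14, 0.0, 2.882]
ft_force: [-0.9, -0.3, -0.3]
opening: 0.724
grip_force: 0.0
```

Request:
arm_command(
  delta_pos=[
    [0.4, -0.6, 0],
    [0.4, -0.6, 0],
    [0.4, -0.6, 0],
    [0.4, -0.6, 0],
    [0.4, -0.6, 0],
  ],
  delta_rot=[
    [0, 0, 0],
    [0, 0, 0],
    [0, 0, 0],
    [0, 0, 0],
    [0, 0, 0],
  ],
  claw=[0.3, 0.3, 0.3, 0.3, 0.3],
)

```text
t: 0.93
eef_pos: [361.1, 301.3, 214.6]
tcp_rot: [-3.141, 0.0, 2.882]
ft_force: [0.2, 0.5, -0.3]
opening: 0.699
grip_force: 0.0
```

Request:
arm_command(
  delta_pos=[
    [0.2, -0.7, 0],
    [0.2, -0.7, 0],
    [0.2, -0.7, 0],
    [0.2, -0.7, 0],
    [0.2, -0.7, 0],
  ],
  delta_rot=[
    [0, 0, 0],
    [0, 0, 0],
    [0, 0, 0],
    [0, 0, 0],
    [0, 0, 0],
  ],
  claw=[0.3, 0.3, 0.3, 0.3, 0.3],
)

```text
t: 1.35
eef_pos: [410.2, 126.1, 214.6]
tcp_rot: [-3.141, 0.0, 2.882]
ft_force: [0.8, 0.4, -0.2]
opening: 0.698
grip_force: 0.0
```

Request:
arm_command(
  delta_pos=[
    [0.2, -0.6, 0],
    [0.2, -0.6, 0],
    [0.2, -0.6, 0],
    [0.2, -0.6, 0],
    [0.2, -0.6, 0],
  ],
  delta_rot=[
    [0, 0, 0],
    [0, 0, 0],
    [0, 0, 0],
    [0, 0, 0],
    [0, 0, 0],
  ],
  claw=[0.3, 0.3, 0.3, 0.3, 0.3],
)

```text
t: 1.77
eef_pos: [461.2, -24.9, 214.5]
tcp_rot: [-3.141, 0.001, 2.88]
ft_force: [-0.3, -0.2, -0.7]
opening: 0.7
grip_force: 0.0
```

```bash
python3 - <<'E'
from h import *
s=state();print(s["t"],s["eef_pos"],s["tcp_rot"],s["opening"],s["joints"])
np.save('w1.npy',calibration("wrist")["T"])
im=read_camera("wrist");cv2.imwrite('pics/w1.png',im[:,:,::-1])
E
```

```text
1.7667 [461.18916217 -24.91547353 214.48426811] [-3.14112949e+00  1.05171646e-03  2.87999724e+00] 0.6996632899277503 [-1.96828632e-01  2.59625462e-01  1.94286606e+00 -6.57545384e-04
  9.38081699e-01 -1.50564075e+00]
```

View pics/w1.png

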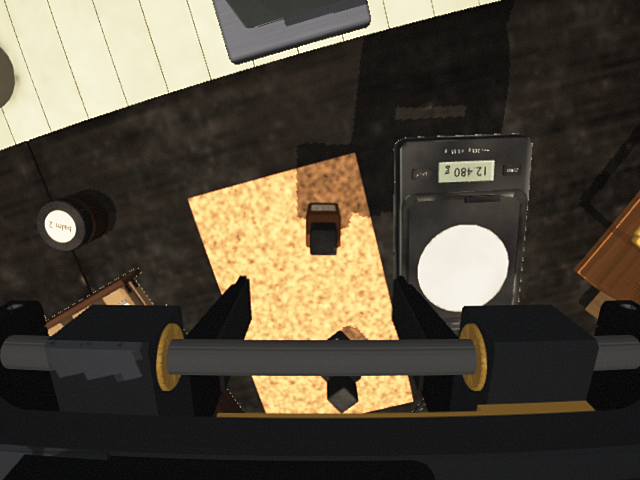

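The wrist view shows the brown flacon upright at (323,228), with its sides almost parallel to the image axes. The cap spans (310–336, 222–254) and the body's far side is at row 205. I'll fit the flacon's position to that.

```bash
python3 - <<'E'
from h import *
c=calibration("wrist");print(np.array(c["T"]).round(2))
im=cv2.imread('pics/w1.png');cv2.imwrite('pics/w1c.png',cv2.resize(im[190:270,280:365],(637,600),interpolation=cv2.INTER_CUBIC))
p=np.array([466,-27]);a=np.radians(-17)
Rm=R.from_euler('z',a).as_matrix()[:2,:2]
for z,h in((3,15),(61,15),(95,10)):
    for s in((1,1),(1,-1),(-1,-1),(-1,1)): print(z,s,proj("wrist",np.r_[p+Rm@(h*np.array(s)),z],c).round(1))
E
```

```text
[[ 2.6000e-01  9.3000e-01  2.6000e-01  3.8704e+02]
 [ 9.7000e-01 -2.5000e-01 -7.0000e-02 -3.1900e+00]
 [ 0.0000e+00  2.7000e-01 -9.6000e-01  3.8537e+02]
 [ 0.0000e+00  0.0000e+00  0.0000e+00  1.0000e+00]]
3 (1, 1) [332.8 232.5]
3 (1, -1) [302.9 231.5]
3 (-1, -1) [303.6 201.9]
3 (-1, 1) [334.1 202.9]
61 (1, 1) [334.8 249.3]
61 (1, -1) [299.9 248.1]
61 (-1, -1) [300.7 213.9]
61 (-1, 1) [336.4 215.1]
95 (1, 1) [330.1 255.6]
95 (1, -1) [304.3 254.7]
95 (-1, -1) [304.9 229.6]
95 (-1, 1) [331.2 230.5]
```

View pics/w1c.png

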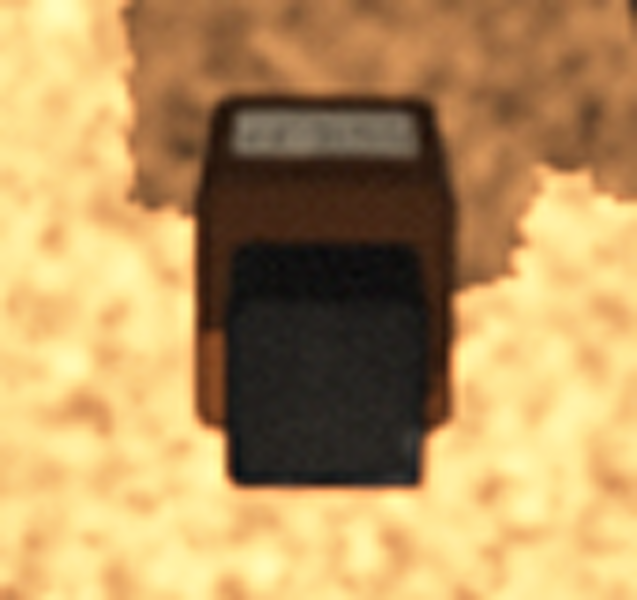

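Request:
arm_command(
  delta_pos=[
    [0.032, -0.008, 0],
    [0.032, -0.008, -0.1],
    [0.032, -0.008, -0.2],
    [0.032, -0.008, -0.3],
    [0.032, -0.008, -0.35],
  ],
  delta_rot=[
    [0, 0, 0],
    [0, 0, 0],
    [0, 0, 0],
    [0, 0, 0],
    [0, 0, 0],
  ],
  claw=[0.3, 0.3, 0.3, 0.3, 0.3],
)

```text
t: 2.23
eef_pos: [466.7, -21.0, 125.0]
tcp_rot: [3.142, -0.002, 2.886]
ft_force: [0.2, 0.4, -0.2]
opening: 0.7
grip_force: 0.0
```

Request:
arm_command(
  delta_pos=[
    [0, 0, -0.1],
    [0, 0, -0.2],
    [0, 0, -0.3],
    [0, 0, -0.41],
    [0, 0, -0.41],
  ],
  delta_rot=[
    [0, 0, 0],
    [0, 0, 0],
    [0, 0, 0],
    [0, 0, 0],
    [0, 0, 0],
  ],
  claw=[0.3, 0.3, 0.3, 0.3, 0.3],
)

```text
t: 2.65
eef_pos: [465.9, -21.0, 21.2]
tcp_rot: [-3.141, -0.006, 2.886]
ft_force: [-0.5, 0.1, -0.8]
opening: 0.7
grip_force: 0.0
```

Request:
arm_command(
  delta_pos=[
    [0, 0, 0],
    [0, 0, 0],
    [0, 0, 0],
    [0, 0, 0],
    [0, 0, 0],
  ],
  delta_rot=[
    [0, 0, 0],
    [0, 0, 0],
    [0, 0, 0],
    [0, 0, 0],
    [0, 0, 0],
  ],
  claw=[0.5, 0.6, 0.8, 1, 1],
)

```text
t: 3.07
eef_pos: [467.8, -22.6, 25.8]
tcp_rot: [3.141, 0.002, 2.884]
ft_force: [0.1, -0.9, -0.4]
opening: 0.406
grip_force: 0.0
```

Request:
arm_command(
  delta_pos=[
    [0, 0, 0],
    [0, 0, 0],
    [0, 0, 0],
    [0, 0, 0],
    [0, 0, 0],
  ],
  delta_rot=[
    [0, 0, 0],
    [0, 0, 0],
    [0, 0, 0],
    [0, 0, 0],
    [0, 0, 0],
  ],
  claw=[1, 1, 1, 1, 1],
)

```text
t: 3.48
eef_pos: [467.7, -22.7, 25.3]
tcp_rot: [3.141, 0.001, 2.884]
ft_force: [-1.4, -0.2, 8.2]
opening: 0.314
grip_force: 30.0
```

Request:
arm_command(
  delta_pos=[
    [0, 0, 0.06],
    [0, 0, 0.16],
    [0, 0, 0.3],
    [0, 0, 0.42],
    [0, 0, 0.52],
  ],
  delta_rot=[
    [0, 0, 0],
    [0, 0, 0],
    [0, 0, 0],
    [0, 0, 0],
    [0, 0, 0],
  ],
  claw=[1, 1, 1, 1, 1],
)

```text
t: 3.9
eef_pos: [467.3, -22.7, 156.9]
tcp_rot: [3.141, 0.001, 2.884]
ft_force: [0.4, 0.3, -0.2]
opening: 0.317
grip_force: 30.0
```

Request:
arm_command(
  delta_pos=[
    [0.07, 0.1, 0],
    [0.15, 0.21, 0],
    [0.23, 0.32, 0],
    [0.31, 0.43, 0],
    [0.38, 0.536, 0],
  ],
  delta_rot=[
    [0, 0, -0.04],
    [0, 0, -0.08],
    [0, 0, -0.12],
    [0, 0, -0.16],
    [0, 0, -0.19],
  ],
  claw=[1, 1, 1, 1, 1],
)

```text
t: 4.32
eef_pos: [563.2, 112.8, 154.9]
tcp_rot: [3.141, 0.0, 2.582]
ft_force: [0.5, -0.5, -0.9]
opening: 0.315
grip_force: 30.0
```

Request:
arm_command(
  delta_pos=[
    [0.08, 0.11, 0],
    [0.16, 0.23, 0],
    [0.24, 0.34, 0],
    [0.32, 0.45, 0],
    [0.38, 0.536, 0],
  ],
  delta_rot=[
    [0, 0, -0.04],
    [0, 0, -0.08],
    [0, 0, -0.12],
    [0, 0, -0.16],
    [0, 0, -0.195],
  ],
  claw=[1, 1, 1, 1, 1],
)

```text
t: 4.73
eef_pos: [658.2, 247.4, 154.5]
tcp_rot: [3.141, -0.0, 2.276]
ft_force: [0.5, 0.2, -0.9]
opening: 0.315
grip_force: 30.0
```

Request:
arm_command(
  delta_pos=[
    [0, 0, -0.05],
    [0, 0, -0.1],
    [0, 0, -0.16],
    [0, 0, -0.16],
    [0, 0, -0.16],
  ],
  delta_rot=[
    [0, 0, 0],
    [0, 0, 0],
    [0, 0, 0],
    [0, 0, 0],
    [0, 0, 0],
  ],
  claw=[1, 1, 1, 1, 1],
)

```text
t: 5.15
eef_pos: [656.5, 244.3, 113.7]
tcp_rot: [-3.139, -0.001, 2.279]
ft_force: [0.6, 0.1, 0.3]
opening: 0.314
grip_force: 30.0
```

```bash
python3 - <<'E'
from h import *
s=state();print(s["t"],s["eef_pos"],s["tcp_rot"],s["opening"])
c=calibration("wrist");im=read_camera("wrist")
cv2.imwrite('pics/w2.png',im[:,:,::-1])
# model projections: ledge outer corners, lid corners
x,y,a=584.63,329.76,0.7086
Rm=R.from_euler('z',a).as_matrix()[:2,:2]
for n,q in dict(ledge_of=(-45,-124,60),ledge_or=(45,-124,60),ledge_if=(-45,-90,60),ledge_ir=(45,-90,60),lid_fr=(-70,-90,112),lid_rr=(70,-90,112),lid_fl=(-70,90,112)).items():
    print(n,proj("wrist",np.r_[np.array([x,y])+Rm@np.array(q[:2]),q[2]],c).round(1))
E
```

```text
5.15 [656.4894732  244.34268012 113.69515317] [-3.13925668e+00 -1.06328238e-03  2.27872190e+00] 0.3141090542137925
ledge_of [249.2 281.1]
ledge_or [396.4 281. ]
ledge_if [246.3 227. ]
ledge_ir [399.4 226.9]
lid_fr [172.4 253.2]
lid_rr [473.9 253.1]
lid_fl [ 144.6 -186.6]
```

View pics/w2.png

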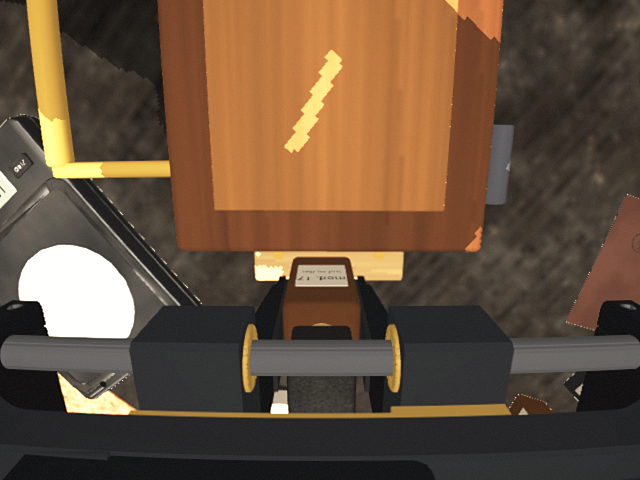

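The wrist view shows the upright flacon held over the ledge's outer part. The ledge's outer edge is at row 281, between columns 255 and 403, and the lid's right edge is at row 250, between columns 180 and 483. The bottom edge of the flacon's label face is near row 257.

```bash
python3 - <<'E'
from h import *
c=calibration("wrist")
x,y,a=584.63,329.76,0.7086
Rm=R.from_euler('z',a).as_matrix()[:2,:2]
P=lambda q:np.array([x,y])+Rm@np.array(q)
t=state()["eef_pos"]; loc=Rm.T@(t[:2]-[x,y]);print("tcp in chest",loc, t)
for z in(91.7,149.7):
  for s in(-15,15): print(z,s,proj("wrist",np.r_[P(loc+[s,15]),z],c).round(1))
for yy in(-124,-122,-126,-128): print(yy,proj("wrist",np.r_[P((0,yy)),60],c).round(1))
b=onz("wrist",58,165,112,c);print("bar end right",Rm.T@(b[:2]-[x,y]))
b=onz("wrist",180,250,112,c);print("lid fr",Rm.T@(b[:2]-[x,y]))
b=onz("wrist",483,250,112,c);print("lid rr",Rm.T@(b[:2]-[x,y]))
E
```

```text
tcp in chest [  -0.44224778 -111.85133483] [657.08386555 244.54642096 114.73560019]
91.7 -15 [291.8 253.3]
91.7 15 [350.  253.2]
149.7 -15 [280.8 299.4]
149.7 15 [360.8 299.4]
-124 [321.7 280.1]
-122 [321.7 277.1]
-126 [321.7 283.2]
-128 [321.7 286.2]
bar end right [-119.05994728  -48.89566058]
lid fr [-66.00341643 -88.91432879]
lid rr [ 75.27856672 -89.07073227]
```

Request:
arm_command(
  delta_pos=[
    [-0.009, 0.011, 0],
    [-0.009, 0.011, -0.04],
    [-0.009, 0.011, -0.08],
    [-0.009, 0.011, -0.11],
    [-0.009, 0.011, -0.12],
  ],
  delta_rot=[
    [0, 0, 0],
    [0, 0, 0],
    [0, 0, 0],
    [0, 0, 0],
    [0, 0, 0],
  ],
  claw=[1, 1, 1, 1, 1],
)

```text
t: 5.62
eef_pos: [654.3, 247.9, 82.7]
tcp_rot: [-3.139, -0.001, 2.279]
ft_force: [0.0, 0.1, -0.1]
opening: 0.314
grip_force: 30.0
```

Request:
arm_command(
  delta_pos=[
    [0, 0, -0.004],
    [0, 0, -0.008],
    [0, 0, -0.01],
    [0, 0, -0.01],
    [0, 0, -0.01],
  ],
  delta_rot=[
    [0, 0, 0],
    [0, 0, 0],
    [0, 0, 0],
    [0, 0, 0],
    [0, 0, 0],
  ],
  claw=[1, 1, 1, 1, 1],
)

```text
t: 6.03
eef_pos: [655.3, 248.2, 82.4]
tcp_rot: [3.141, 0.0, 2.279]
ft_force: [-0.0, 0.6, -1.3]
opening: 0.312
grip_force: 30.0
```

```bash
python3 - <<'E'
from h import *
s=state();print(s["t"],s["eef_pos"],s["tcp_rot"],s["ft_force"],s["opening"])
E
```

```text
6.0333 [655.26294688 248.18289569  82.44574008] [3.14092700e+00 2.71992377e-04 2.27904589e+00] [-0.04959018  0.55471657 -1.26959981] 0.3124520482321589
```

Request:
arm_command(
  delta_pos=[
    [0, 0, -0.003],
    [0, 0, -0.004],
    [0, 0, -0.006],
    [0, 0, -0.006],
    [0, 0, -0.006],
  ],
  delta_rot=[
    [0, 0, 0],
    [0, 0, 0],
    [0, 0, 0],
    [0, 0, 0],
    [0, 0, 0],
  ],
  claw=[1, 1, 1, 1, 1],
)

```text
t: 6.45
eef_pos: [655.3, 248.2, 82.4]
tcp_rot: [3.14, 0.001, 2.279]
ft_force: [-4.1, -2.0, 11.8]
opening: 0.318
grip_force: 30.0
```

```bash
python3 - <<'E'
from h import *
c=calibration("wrist");im=read_camera("wrist");cv2.imwrite('pics/w3.png',im[:,:,::-1])
a=cv2.resize(im[200:420,220:430,::-1],(570,597));cv2.imwrite('pics/w3c.png',a)
s=state();print(s["t"],s["eef_pos"],s["ft_force"])
E
```

```text
6.5 [655.25737173 248.14278404  82.3722584 ] [-4.80844216 -1.49225472 11.65330076]
```

View pics/w3c.png

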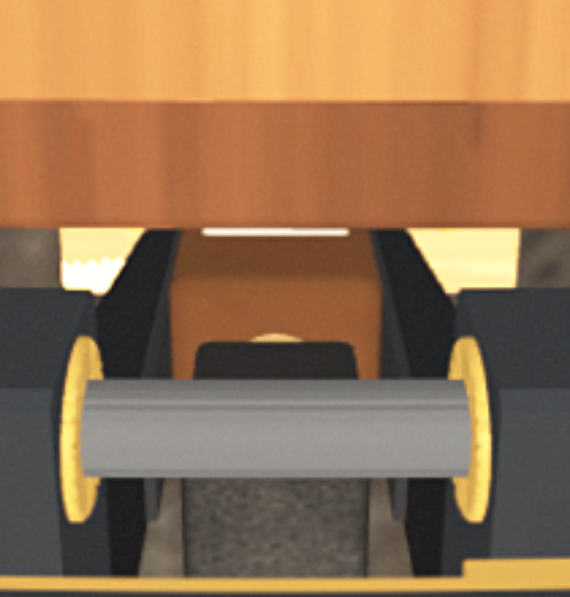

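The crop shows the flacon seated upright against the ledge, next to the chest wall and between the fingers. The 11.7 N reading confirms contact. I'll unload it slightly, open, and go up.

Request:
arm_command(
  delta_pos=[
    [0, 0, 0.003],
    [0, 0, 0.003],
    [0, 0, 0.003],
    [0, 0, 0.003],
    [0, 0, 0.003],
  ],
  delta_rot=[
    [0, 0, 0],
    [0, 0, 0],
    [0, 0, 0],
    [0, 0, 0],
    [0, 0, 0],
  ],
  claw=[1, 0.6, 0.5, 0.5, 0.5],
)

```text
t: 6.92
eef_pos: [655.1, 248.1, 81.2]
tcp_rot: [-3.141, -0.0, 2.279]
ft_force: [0.2, 0.3, 0.1]
opening: 0.489
grip_force: 0.0
```

Request:
arm_command(
  delta_pos=[
    [0, 0, 0.02],
    [0, 0, 0.1],
    [0, 0, 0.2],
    [0, 0, 0.33],
    [0, 0, 0.46],
  ],
  delta_rot=[
    [0, 0, 0],
    [0, 0, 0],
    [0, 0, 0],
    [0, 0, 0],
    [0, 0, 0],
  ],
  claw=[0.5, 0.5, 0.5, 0.5, 0.5],
)

```text
t: 7.33
eef_pos: [654.8, 248.0, 197.5]
tcp_rot: [-3.141, -0.0, 2.279]
ft_force: [0.6, 0.3, -0.5]
opening: 0.5
grip_force: 0.0
```

Request:
arm_command(
  delta_pos=[
    [0, 0, 0.1],
    [0, 0, 0.2],
    [0, 0, 0.2],
    [0, 0, 0.2],
    [0, 0, 0.2],
  ],
  delta_rot=[
    [0, 0, 0],
    [0, 0, 0],
    [0, 0, 0],
    [0, 0, 0],
    [0, 0, 0],
  ],
  claw=[0.5, 0.5, 0.5, 0.5, 0.5],
)

```text
t: 7.75
eef_pos: [654.7, 248.0, 245.7]
tcp_rot: [-3.141, -0.0, 2.279]
ft_force: [-0.7, 1.0, -0.4]
opening: 0.497
grip_force: 0.0
```

```bash
python3 - <<'E'
from h import *
s=state();print(s["t"],s["eef_pos"],s["tcp_rot"],s["ft_force"],s["opening"])
c=calibration("wrist");im=read_camera("wrist");cv2.imwrite('pics/w4.png',im[:,:,::-1]);t=read_camera("top");cv2.imwrite('pics/t4.png',t[:,:,::-1])
E
```

```text
7.75 [654.71042316 248.01381434 245.74923325] [-3.14077306e+00 -3.97622097e-04  2.27901281e+00] [-0.72004322  1.0037418  -0.39159476] 0.4973008561279915
```

View pics/w4.png

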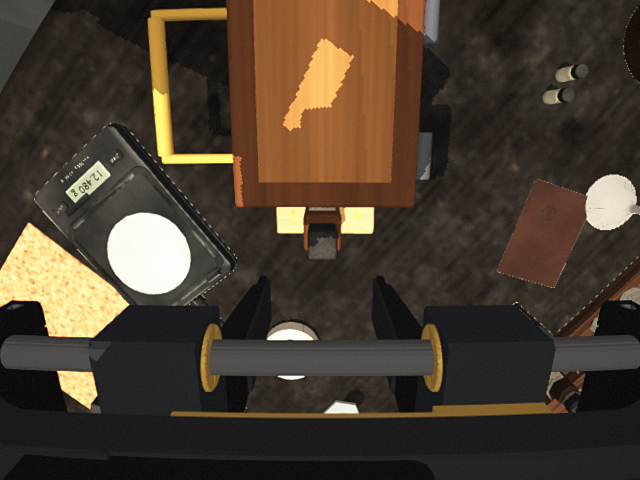

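The wrist view shows the brown flacon standing upright mid-ledge at (323,232), let go. The bar's centreline runs from (157,16) to (165,157).

```bash
python3 - <<'E'
from h import *
c=calibration("wrist")
x,y,a=584.63,329.76,0.7086
Rm=R.from_euler('z',a).as_matrix()[:2,:2]
f=lambda b:(b.round(1),(Rm.T@(b[:2]-[x,y])).round(1))
for u,v,z in((157,16,109),(165,157,109),(161,86,109),(236,206,112),(414,206,112),(322,246,152)): print(u,v,*f(onz("wrist",u,v,z,c)))
E
```

```text
157 16 [460.8 291.6 109. ] [-118.9   51.6]
165 157 [525. 213. 109.] [-121.2  -49.9]
161 86 [492.1 253.9 109. ] [-119.7    2.6]
236 206 [591.1 219.3 112. ] [-67.  -88.1]
414 206 [697.3 310.2 112. ] [ 72.8 -88.2]
322 246 [656.1 247.2 152. ] [   0.5 -109.2]
```

Request:
arm_command(
  delta_pos=[
    [-0.16, 0.004, 0],
    [-0.32, 0.008, 0],
    [-0.48, 0.012, 0],
    [-0.648, 0.016, 0],
    [-0.648, 0.016, 0],
  ],
  delta_rot=[
    [0, 0, 0],
    [0, 0, 0],
    [0, 0, 0],
    [0, 0, 0],
    [0, 0, 0],
  ],
  claw=[0.5, 0.5, 0.5, 0.5, 0.5],
)

```text
t: 8.27
eef_pos: [486.4, 251.8, 245.5]
tcp_rot: [-3.137, -0.002, 2.281]
ft_force: [0.5, 1.0, 0.4]
opening: 0.503
grip_force: 0.0
```

Request:
arm_command(
  delta_pos=[
    [0, 0, -0.1],
    [0, 0, -0.2],
    [0, 0, -0.3],
    [0, 0, -0.37],
    [0, 0, -0.42],
  ],
  delta_rot=[
    [0, 0, 0],
    [0, 0, 0],
    [0, 0, 0],
    [0, 0, 0],
    [0, 0, 0],
  ],
  claw=[0.5, 0.5, 0.5, 0.5, 0.5],
)

```text
t: 8.68
eef_pos: [492.1, 251.7, 138.8]
tcp_rot: [-3.138, -0.001, 2.279]
ft_force: [0.8, -0.6, -0.1]
opening: 0.498
grip_force: 0.0
```

Request:
arm_command(
  delta_pos=[
    [0, 0, -0.05],
    [0, 0, -0.1],
    [0, 0, -0.15],
    [0, 0, -0.2],
    [0, 0, -0.22],
  ],
  delta_rot=[
    [0, 0, 0],
    [0, 0, 0],
    [0, 0, 0],
    [0, 0, 0],
    [0, 0, 0],
  ],
  claw=[0.5, 0.5, 0.5, 0.5, 0.5],
)

```text
t: 9.1
eef_pos: [492.1, 251.7, 84.2]
tcp_rot: [-3.138, -0.001, 2.279]
ft_force: [0.3, 0.3, -0.7]
opening: 0.497
grip_force: 0.0
```

Request:
arm_command(
  delta_pos=[
    [0, 0, 0],
    [0, 0, 0],
    [0, 0, 0],
    [0, 0, 0],
    [0, 0, 0],
  ],
  delta_rot=[
    [0, 0, 0],
    [0, 0, 0],
    [0, 0, 0],
    [0, 0, 0],
    [0, 0, 0],
  ],
  claw=[0.6, 0.7, 0.75, 0.8, 0.85],
)

```text
t: 9.52
eef_pos: [493.3, 252.2, 87.0]
tcp_rot: [3.141, 0.0, 2.279]
ft_force: [-0.0, -0.1, 0.4]
opening: 0.206
grip_force: 0.0
```

Request:
arm_command(
  delta_pos=[
    [0, 0, 0],
    [0, 0, 0],
    [0, 0, 0],
    [0, 0, 0],
    [0, 0, 0],
  ],
  delta_rot=[
    [0, 0, 0],
    [0, 0, 0],
    [0, 0, 0],
    [0, 0, 0],
    [0, 0, 0],
  ],
  claw=[1, 1, 1, 1, 1],
)

```text
t: 9.93
eef_pos: [492.1, 251.3, 86.5]
tcp_rot: [-3.139, -0.0, 2.279]
ft_force: [-4.4, -6.2, 2.1]
opening: 0.12
grip_force: 30.0
```

```bash
python3 - <<'E'
from h import *
s=state();print(s["t"],s["eef_pos"],s["tcp_rot"],s["ft_force"],s["opening"],s["joints"])
# arc: bar relative to grasp; hinge 195 behind, z 100
a=0.7086;R0=np.hypot(195,6);p0=np.arctan2(6,195)
pr=np.zeros(3)
for th in(.15,.3,.45,.6,.75,.9,1.03,1.0,.9,.82):
    h=195-R0*np.cos(th+p0);v=R0*np.sin(th+p0)-6
    P=np.array([h*np.cos(a),h*np.sin(a),v]);print(th,P.round(1),((P-pr)/250).round(3));pr=P
E
```

```text
9.9333 [492.08454207 251.32943755  86.50152925] [-3.13907751e+00 -2.95165982e-04  2.27939917e+00] [-4.44197773 -6.240983    2.13902364] 0.12005395870004831 [ 3.52953666e-01  5.56047299e-01  1.86269773e+00 -9.03086228e-04
  7.25308353e-01 -3.54973037e-01]
0.15 [ 2.3  2.  29.1] [0.009 0.008 0.116]
0.3 [ 8.   6.8 57.4] [0.022 0.019 0.113]
0.45 [16.7 14.3 84.2] [0.035 0.03  0.107]
0.6 [ 28.4  24.4 109.1] [0.047 0.04  0.099]
0.75 [ 42.8  36.7 131.3] [0.058 0.049 0.089]
0.9 [ 59.6  51.1 150.5] [0.067 0.057 0.077]
1.03 [ 75.7  64.9 164.3] [0.065 0.055 0.055]
1.0 [ 71.9  61.6 161.3] [-0.015 -0.013 -0.012]
0.9 [ 59.6  51.1 150.5] [-0.049 -0.042 -0.043]
0.82 [ 50.4  43.2 140.7] [-0.037 -0.032 -0.039]
```

Request:
arm_command(
  delta_pos=[
    [0.003, 0.003, 0.07],
    [0.013, 0.011, 0.139],
    [0.026, 0.022, 0.207],
    [0.044, 0.038, 0.273],
    [0.067, 0.057, 0.337],
  ],
  delta_rot=[
    [0, 0, 0],
    [0, 0, 0],
    [0, 0, 0],
    [0, 0, 0],
    [0, 0, 0],
  ],
  claw=[1, 1, 1, 1, 1],
)

```text
t: 10.35
eef_pos: [507.9, 264.8, 171.2]
tcp_rot: [-3.136, -0.0, 2.279]
ft_force: [-5.7, -7.7, 1.5]
opening: 0.118
grip_force: 30.0
```

Request:
arm_command(
  delta_pos=[
    [0, 0, 0],
    [0, 0, 0],
    [0, 0, 0],
    [0, 0, 0],
    [0, 0, 0],
  ],
  delta_rot=[
    [0, 0, 0],
    [0, 0, 0],
    [0, 0, 0],
    [0, 0, 0],
    [0, 0, 0],
  ],
  claw=[1, 1, 1, 1, 1],
)

```text
t: 10.77
eef_pos: [507.7, 264.5, 170.7]
tcp_rot: [-3.136, -0.0, 2.279]
ft_force: [-10.5, -12.1, 6.7]
opening: 0.116
grip_force: 30.0
```

```bash
python3 - <<'E'
from h import *
s=state();print(s["t"],s["eef_pos"],s["tcp_rot"],s["ft_force"],s["moment"],s["opening"])
im=read_camera("scene");w=read_camera("wrist")
cv2.imwrite('pics/m5.png',np.hstack([cv2.resize(im[170:300,180:320,::-1],(400,371)),cv2.resize(w[:,:,::-1],(400,371))]))
E
```

```text
10.7667 [507.71923315 264.54540874 170.69702206] [-3.13565239e+00 -3.93019440e-04  2.27930105e+00] [-10.5161298  -12.12444175   6.6808551 ] [-2.12838318  1.72642484 -0.03822694] 0.11640995440945572
```

View pics/m5.png

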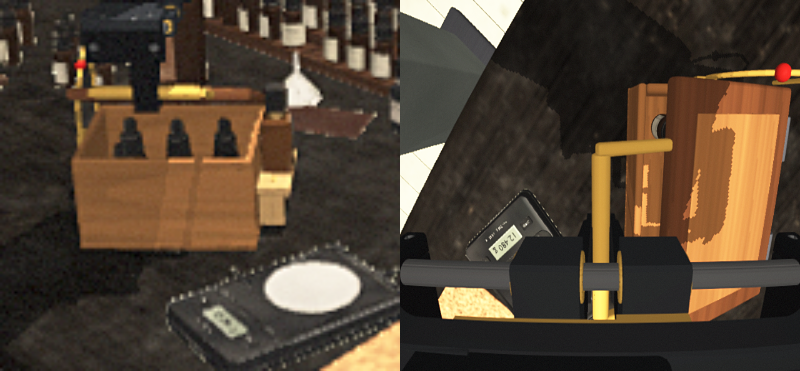

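The left half shows the lid up about 0.45 rad, gripped by the bar, with the flacon still standing on the ledge. The right half shows the fingers at the bar's middle. A side force of about 16 N means my path runs about 2 mm too close to the hinge, so I'll correct for that.

Request:
arm_command(
  delta_pos=[
    [0.01, 0.008, 0.04],
    [0.029, 0.024, 0.08],
    [0.05, 0.042, 0.118],
    [0.073, 0.062, 0.154],
    [0.097, 0.082, 0.188],
  ],
  delta_rot=[
    [0, 0, 0],
    [0, 0, 0],
    [0, 0, 0],
    [0, 0, 0],
    [0, 0, 0],
  ],
  claw=[1, 1, 1, 1, 1],
)

```text
t: 11.28
eef_pos: [532.4, 285.6, 218.6]
tcp_rot: [-3.136, -0.0, 2.279]
ft_force: [-10.0, -8.4, 8.8]
opening: 0.121
grip_force: 30.0
```

Request:
arm_command(
  delta_pos=[
    [0, 0, 0],
    [0, 0, 0],
    [0, 0, 0],
    [0, 0, 0],
    [0, 0, 0],
  ],
  delta_rot=[
    [0, 0, 0],
    [0, 0, 0],
    [0, 0, 0],
    [0, 0, 0],
    [0, 0, 0],
  ],
  claw=[1, 1, 1, 1, 1],
)

```text
t: 11.7
eef_pos: [532.4, 285.5, 218.6]
tcp_rot: [-3.138, -0.0, 2.279]
ft_force: [-11.1, -9.8, 11.6]
opening: 0.121
grip_force: 30.0
```

Request:
arm_command(
  delta_pos=[
    [0.022, 0.018, 0.037],
    [0.048, 0.041, 0.068],
    [0.078, 0.066, 0.097],
    [0.108, 0.092, 0.124],
    [0.144, 0.122, 0.149],
  ],
  delta_rot=[
    [0, 0, 0],
    [0, 0, 0],
    [0, 0, 0],
    [0, 0, 0],
    [0, 0, 0],
  ],
  claw=[1, 1, 1, 1, 1],
)

```text
t: 12.12
eef_pos: [569.7, 316.9, 256.4]
tcp_rot: [-3.141, 0.0, 2.279]
ft_force: [-3.6, -3.1, 7.1]
opening: 0.116
grip_force: 30.0
```

Request:
arm_command(
  delta_pos=[
    [0, 0, 0],
    [0, 0, 0],
    [0, 0, 0],
    [0, 0, 0],
    [0, 0, 0],
  ],
  delta_rot=[
    [0, 0, 0],
    [0, 0, 0],
    [0, 0, 0],
    [0, 0, 0],
    [0, 0, 0],
  ],
  claw=[1, 1, 1, 1, 1],
)

```text
t: 12.53
eef_pos: [569.9, 317.1, 256.3]
tcp_rot: [3.141, 0.001, 2.279]
ft_force: [-3.0, -3.0, 8.3]
opening: 0.121
grip_force: 30.0
```

```bash
python3 - <<'E'
from h import *
s=state();print(s["t"],s["eef_pos"],s["tcp_rot"],s["ft_force"],s["moment"],s["opening"])
im=read_camera("scene");w=read_camera("wrist");cv2.imwrite('pics/w6.png',w[:,:,::-1])
cv2.imwrite('pics/m6.png',np.hstack([cv2.resize(im[140:270,180:320,::-1],(400,371)),cv2.resize(w[:,:,::-1],(400,371))]))
E
```

```text
12.5333 [569.87104167 317.06373414 256.32070025] [3.14092829e+00 6.65020495e-04 2.27907829e+00] [-3.02354064 -3.04741274  8.32099957] [-0.58646137  0.6329036   0.08419379] 0.12091322608336277
```

View pics/m6.png

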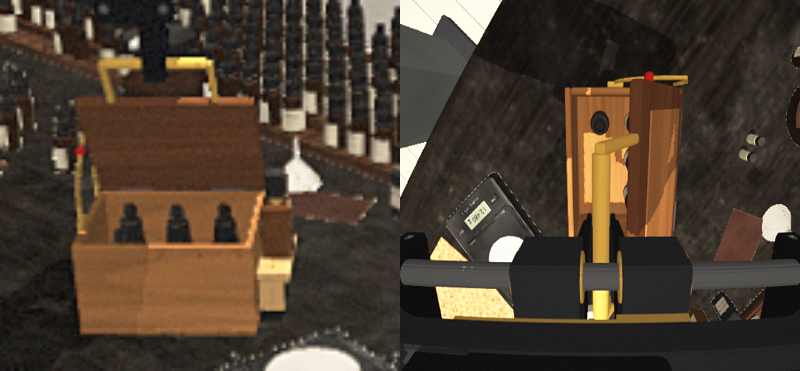

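The lid is raised with the bar in the fingers, and the flacon still stands on the ledge. In the left panel the bar runs from (105,66) to (213,62). I'll check the lid angle from those bar ends.

```bash
python3 - <<'E'
from h import *
a=0.7086;e=np.array([np.cos(a),np.sin(a),0]);n=np.array([-np.sin(a),np.cos(a),0])
H=np.r_[np.array([492.5,251.6])+195*e[:2],100]
print("obs L",180+105*.35,140+66*130/371," R",180+213*.35,140+62*130/371)
for th in(0.9,.95,1.0,1.05,1.1):
    b=H-e*195.1*np.cos(th+.031)+np.array([0,0,195.1*np.sin(th+.031)])
    print(th,b.round(1),[proj("scene",b+k*n).round(1) for k in(53,-53)])
# deltas from th=1.05 to lower
f=lambda t:np.r_[-e[:2]*195.1*np.cos(t+.031),195.1*np.sin(t+.031)]
for t in(1.0,.95,.9,.85,.82): print(t,((f(t)-f(1.05))/250).round(3))
E
```

```text
obs L 216.75 163.1266846361186  R 254.55 161.72506738544473
0.9 [552.1 302.7 256.5] [array([213.6, 169.6]), array([252.4, 169.5])]
0.95 [558.2 307.9 262.1] [array([214. , 166.7]), array([252.7, 166.6])]
1.0 [564.4 313.2 267.4] [array([214.4, 163.9]), array([253. , 163.8])]
1.05 [570.9 318.8 272.2] [array([214.9, 161.2]), array([253.3, 161.1])]
1.1 [577.5 324.4 276.5] [array([215.4, 158.7]), array([253.6, 158.6])]
1.0 [-0.026 -0.022 -0.019]
0.95 [-0.051 -0.044 -0.04 ]
0.9 [-0.075 -0.064 -0.063]
0.85 [-0.098 -0.084 -0.087]
0.82 [-0.112 -0.096 -0.102]
```

Request:
arm_command(
  delta_pos=[
    [0.009, 0.008, 0.007],
    [0.018, 0.015, 0.014],
    [0.026, 0.022, 0.02],
    [0.026, 0.022, 0.02],
    [0.026, 0.022, 0.02],
  ],
  delta_rot=[
    [0, 0, 0],
    [0, 0, 0],
    [0, 0, 0],
    [0, 0, 0],
    [0, 0, 0],
  ],
  claw=[1, 1, 1, 1, 1],
)

```text
t: 13.05
eef_pos: [576.7, 322.8, 260.7]
tcp_rot: [3.141, 0.0, 2.279]
ft_force: [-2.9, -3.1, 7.2]
opening: 0.119
grip_force: 30.0
```

Request:
arm_command(
  delta_pos=[
    [-0.026, -0.022, -0.017],
    [-0.052, -0.045, -0.037],
    [-0.08, -0.069, -0.063],
    [-0.108, -0.093, -0.09],
    [-0.138, -0.119, -0.119],
  ],
  delta_rot=[
    [0, 0, 0],
    [0, 0, 0],
    [0, 0, 0],
    [0, 0, 0],
    [0, 0, 0],
  ],
  claw=[1, 1, 1, 1, 1],
)

```text
t: 13.47
eef_pos: [542.2, 293.5, 230.1]
tcp_rot: [3.139, -0.0, 2.279]
ft_force: [3.7, 4.4, -5.8]
opening: 0.111
grip_force: 30.0
```

Request:
arm_command(
  delta_pos=[
    [0, 0, 0],
    [0, 0, 0],
    [0, 0, 0],
    [0, 0, 0],
    [0, 0, 0],
  ],
  delta_rot=[
    [0, 0, 0],
    [0, 0, 0],
    [0, 0, 0],
    [0, 0, 0],
    [0, 0, 0],
  ],
  claw=[1, 1, 1, 1, 1],
)

```text
t: 13.88
eef_pos: [542.2, 293.5, 230.4]
tcp_rot: [3.141, -0.0, 2.279]
ft_force: [-1.3, 0.9, 0.0]
opening: 0.117
grip_force: 30.0
```

```bash
python3 - <<'E'
from h import *
s=state();print(s["t"],s["eef_pos"],s["ft_force"],s["qvel"].round(4),s["opening"])
im=read_camera("scene")
cv2.imwrite('pics/m7.png',cv2.resize(im[140:260,180:320,::-1],(700,600)))
a=0.7086;e=np.array([np.cos(a),np.sin(a),0]);n=np.array([-np.sin(a),np.cos(a),0])
H=np.r_[np.array([492.5,251.6])+195*e[:2],100]
for th in(0.7,.75,.8,.85,.9):
    b=H-e*195.1*np.cos(th+.031)+np.array([0,0,195.1*np.sin(th+.031)])
    print(th,b.round(1),[((proj("scene",b+k*n)-[180,140])*5).round(1) for k in(53,-53)])
E
```

```text
13.8833 [542.24052236 293.53992677 230.36107988] [-1.30183726  0.90105036  0.00492439] [-0.0007 -0.0006  0.004  -0.0017 -0.0028  0.0002] 0.11667903232428656
0.7 [530.3 284.  230.3] [array([161.4, 212.6]), array([357.9, 212.4])]
0.75 [535.4 288.3 237.3] [array([162.7, 195.7]), array([358.8, 195.5])]
0.8 [540.7 292.9 244.1] [array([164.2, 179.3]), array([359.8, 179. ])]
0.85 [546.3 297.7 250.5] [array([165.9, 163.5]), array([360.9, 163. ])]
0.9 [552.1 302.7 256.5] [array([167.8, 148.1]), array([362.1, 147.6])]
```

View pics/m7.png

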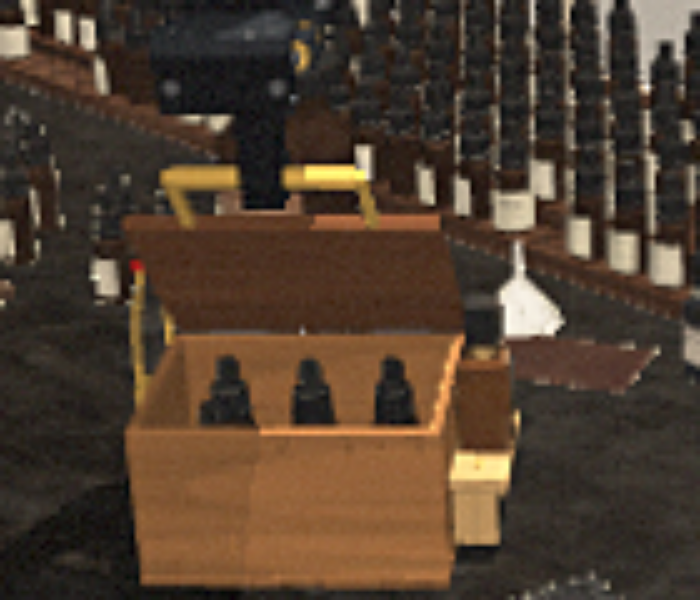

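The bar is at row 179, which puts the lid at about 0.80 rad. It is at rest and still gripped, and the flacon stands on the ledge at (483,390). I'm handing the job in.

```bash
python3 -c "
from cell import *
print(job_done())"
```

```text
the job is handed in; nothing more can be done
None
```

The job is handed in, though the system gave no verdict: the brown flacon stands upright on the ledge, let go, and the lid went past its balance point to about 1.1 rad and is now held still by its bar at about 0.80 rad (both angles estimated from the pictures and arm position).

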